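# Mount a garland casting on the gilding stand

### The job

Mount the garland casting on the gilding stand: tilt it, tail up, so that the oblong eye on its nose goes past the stud's wide T-head, then bring it level with both ends of the eye under the head and press the tail down until its spigot snaps fully home between the rollers of the catch. Keep off the fresh gold leaf, leave the jar, the rosette and the brush where they are, and let go of the casting.

Things in the scene. Friction and masses are not known exactly. Their poses are not given: they have to be found in the camera images.
- casting: Garland casting, 0.36 kg, centre of mass near its origin (on the underside). x runs tail to nose, z up. Red-brown (bole-primed) block with plain vertical sides: x -57 to 60, y -24 to 24, z 4 to 30 mm, on a 4 mm steel strap (z 0 to 4); fruit and leaves rise to z 48 over x -30 to 60, the top at x -57 to -32 is plain and flat. Eye beyond nose, spigot beyond tail. Starts flat on the bench.
- fresh_gold: Fresh gold leaf: the gold fruit and leaves on top of the casting's nose half, one piece with it, same frame and origin: x 14 to 60, y -24 to 24, z 30 to 48 mm. The robot must not touch it; red-brown parts, the block's sides and steel may be touched.
- eye (a point): Centre of the oblong eye at the casting's nose, casting frame (100, 0, 3) mm, axes as the casting. The eye is a flat loop of 6 mm round steel bar: opening 37 mm along x (81.5 to 118.5) by 18 mm along y; its outer end is at x 124.5.
- nose_bar (a point): Middle of the round bar that closes the eye's outer end, casting frame (121.5, 0, 3) mm; axes as the casting. The bar closing its inner end lies 43 mm nearer the tail.
- spigot (a point): Centre of the waist of the steel tail spigot, on its axis, casting frame (-70, 0, 9) mm; axes as the casting. The waist is 12 mm in diameter, 25 mm long (x -82.5 to -57.5, from block to end disc); the end disc is 18 mm in diameter, 6 mm thick.
- stand: Gilding stand, fixed to the bench: dark base plate 240 x 90 x 8 mm, origin at the centre of its underside, x from catch to stud, z up. Roller catch at x -85, T-head stud at x +85 mm. Mounted, the casting lies level along the stand, nose at the stud, its origin at stand (-15, 0, 36) mm, the eye resting on the stud's shoulder.
- stud (a point): Centre of the underside of the stud's T-head, stand frame (85, 0, 50) mm, axes as the stand. Head: oval bar 46 mm along x, 12 along y, z 50 to 56; neck 10 mm in diameter below it; round shoulder 34 mm in diameter, top at z 36. The head is 9 mm longer than the eye's opening: level, the eye cannot pass; mounted, it covers 4.5 mm at each end of it.
- catch (a point): Where the waist's centre lies when home, stand frame (-85, 0, 45) mm, axes as the stand. Two white rollers (8 mm diameter, 20 mm long along x, axes 7.7 mm to each side, 6.4 mm higher) are sprung inwards, 4 N each plus 4.5 N per mm. The waist first rests on them 13 mm above home; 10 to 15 N pressed on the tail end spreads them and it snaps down. They fit only between block and end disc.
- size_jar: Amber glass jar, 54 mm in diameter, 70 mm high, 0.2 kg, loose; origin at the centre of its underside. Bystander.
- rosette: Gilded rosette lying on the bench, 80 mm in diameter, 24 mm high, loose; origin at the centre of its underside. Bystander.
- gilding_brush: Gilding brush with a red handle lying on the bench, 170 mm long along its x (-100 to 70), 8 mm high, loose; origin on its underside. Bystander.

How it is judged:
By the outcome, as a careful person would: the job done as asked, in the order asked, and still so for the second after the job is handed in, with the robot touching nothing.
It also fails if it takes over 64 s, if anything falls off the work surface, if the arm or the gripper's body presses on something with over 40 N, if the wrist force passes 120 N, or if a joint passes its speed limit or range.

### The arm

A 6-joint arm with a two-finger parallel gripper is mounted at the origin on the work surface. World frame = base frame: x ahead of the robot, y to its left, z up, the work surface at z = 0. Lengths are in m, angles in rad, forces in N, time in s.
With the tool pointing down it reaches from about 0.3 to 0.875 m from the base axis. Payload 6.4 kg.
Tool frame: the origin (TCP) lies on the mounting face of the last link; the fingertips stand 173 mm ahead of it and the grasp point (between the pads) lies 155 mm ahead of it (ctrl.grip_point_offset is the distance from the TCP to the grasp point, in m); z points along the fingers, y is the line along which they close (so a half turn about z gives the same grasp; the last joint's range is limited). The gripper opens to 85 mm and grips with 20 to 120 N. Pads are 22 mm wide; open, the fingers measure 114 mm over their backs; the gripper's body (76 mm by 85 mm) begins 54 mm behind the grasp point. The pads swing forward as they close: fully open they stand 13 mm farther back than shut.
Start: joints at [1.103, 0.181, 1.607, -0, 1.354, -0.206], TCP at [0.149, 0.555, 0.405] pointing down, gripper open.
Joint ranges: [-2.99, 2.99], [-0.89, 2.07], [0.3, 2.58], [-1.14, 4.28], [0, 2.63], [-3.12, 3.12]. Speed limits (rad/s): [2.57, 2.57, 3.01, 3.14, 3.14, 3.14].

### API

Orientations are given as a unit quaternion [w, x, y, z].
In Python, from bench import status, imaging, ctrl, models gives the robot as it stands.
- The arm moves only by the tool send_rows, never from a script. Its argument "commands" is a list that holds one entry, the list of rows, each a list of 6 numbers: the shift along the tool's x, y, z normalised to -1 to 1, where 1 is 3 cm, then the turn, a rotation vector about the tool's x, y, z normalised to -1 to 1, where 1 is 0.1 rad. A call has 1 to 8 rows; each row shifts and turns the commanded pose from where the row before left it, along the tool's axes as they then stand; what a row does not reach is not made up. A row lasts 1/12 s, in which the tool goes at most 41.7 mm and 7.16 degrees, less where a joint would pass 70% of its speed; a pose out of reach is approached as far as the arm can. A call with a number of a shift or a turn outside -1 to 1 is refused whole. A call with a gripper value outside its range is refused whole. "jaw" is the opening, from 0 (shut) to 1 (fully open), set as the call begins (left out, the last holds). The fingers move at their own pace and stop on an object; the grip force is fixed at half the most. Time passes only in rows, so rows that do not move let the fingers close. It gives the time, the measured TCP pose, the force, the opening and the grip force at its end, in the units of the state.
- status.get_obs(): the state, without advancing time (a new reading comes with each control period).
- imaging.camera(name): name is "side" or "top" or "wrist"; returns a dict with "image" (384x512x3 uint8, blue, green, red), "depth" (384x512 float32, m along the optical axis (not along the pixel's ray), 0 where there is no reading), "mtx" (3x3 intrinsics, pixels), "pose" (4x4, takes a point from camera to world coordinates). Camera axes: x right, y down, z forward; pixel columns grow to the right and rows downward; lengths in m; the calibration is good to about 2 mm. A picture is of the moment at which its call begins.
- ctrl.hand_in(): hands the job in; it is judged then, once.
Trained networks look in a picture, given as the dict that the camera call returned (one of the last four; its "shot" number tells which), for a name from the list of things; names that differ only in an ending like _2 or _b are one class to them, and where a whole thing is asked for, a point or a joint stands for the part that bears it (a point fixed in the world has none). Each returns a list of dicts, best first, with "confidence" (0 to 1); they miss things now and then, are a little off and sometimes report something else, mostly with a low value. They report only what shows in the picture. A call takes as long as a camera call.
- models.recognise(picture, name): "centre" ([column, row] in pixels, amid what is visible of it).
- models.regions_of(picture, name): "region" (384x512 bool, what is visible of it) and "centre" ([column, row] in pixels, amid what is visible of it).
The state is a dict: "time_s": time; "q": joint angles; "dq": joint speeds; "joint_efforts": joint torques, N m; "eef_pos": TCP position; "eef_rot": TCP orientation; "wrist_force": force on the tool from outside, world axes, zero at the start; "torque": the same for the moment, N m; "opening": opening from 0.0 (shut) to 1.0 (fully open); "grasp_force": force on a finger pad.
Only numpy, scipy, OpenCV 4.12 (cv2) and the standard library are available. Lean on these libraries where they do the work, as an engineer would, in place of code of your own. Each camera call takes 0.05 s, during which the arm holds its last target. There are 200 camera calls.

## Working session

There is one attempt and no reset: what is moved stays moved. The work goes in short steps, Python scripts to look and compute and a tool call to move; the robot and the scene stay as the last step left them, time stands still between calls to the robot, and variables do not carry over. Pictures are saved under pics/ and viewed, at most 10 in all, crops included, and the job is handed in when it is done.

Besides the shell and the picture viewer there is one more tool, called after "Call:" by a JSON object that holds its "op" and its "data", one argument or row to a line. send_rows: Moves the arm, as the interface text tells. Its arguments: {"type":"object","properties":{"commands":{"type":"array"},"jaw":{"type":"number"}},"required":["commands"]}

```bash
mkdir -p pics
cat > h.py <<'E'
import numpy as np, cv2
from bench import status, imaging, ctrl, models
from scipy.spatial.transform import Rotation as R
def pts(p,mask=None):
    d=p['depth']; v,u=np.nonzero((d>0)&(mask if mask is not None else True))
    z=d[v,u]; K=p['mtx']
    c=np.stack([(u-K[0,2])*z/K[0,0],(v-K[1,2])*z/K[1,1],z],1)
    return c@p['pose'][:3,:3].T+p['pose'][:3,3]
def proj(p,w):
    c=(np.atleast_2d(w)-p['pose'][:3,3])@p['pose'][:3,:3]; q=c@p['mtx'].T; return q[:,:2]/q[:,2:]
E
python3 - <<'E'
from h import *
s=status.get_obs(); print(s['eef_pos'],s['eef_rot'],s['opening'])
a=imaging.camera('top'); b=imaging.camera('side')
cv2.imwrite('pics/a.png',np.vstack([a['image'],b['image']])[:, :] if 0 else cv2.resize(np.hstack([a['image'],b['image']]),(800,300)))
cv2.imwrite('pics/top.png',cv2.resize(a['image'],(800,600)))
for n in ['casting','fresh_gold','eye','nose_bar','spigot','stand','stud','catch','size_jar','rosette','gilding_brush']:
    for nm,p in (('top',a),('side',b)):
        for r in models.regions_of(p,n)[:1]:
            w=pts(p,r['region']); 
            print(n,nm,round(r['confidence'],2),np.round(r['centre']),len(w),np.round(np.median(w,0),3) if len(w) else '',np.round(w.max(0),3) if len(w) else '')
print(a['pose'],b['pose'],a['mtx'])
E
```

```text
[0.14868514 0.5551791  0.40379266] [-2.63975634e-04  1.30509770e-01  9.91446652e-01 -8.16026154e-04] 1.0008941015053712
casting top 0.85 [194. 228.] 1110 [0.513 0.207 0.034] [0.556 0.321 0.05 ]
casting side 0.86 [280. 297.] 1783 [0.506 0.222 0.034] [0.551 0.318 0.05 ]
fresh_gold top 0.8 [181. 229.] 284 [0.503 0.238 0.04 ] [0.531 0.263 0.05 ]
fresh_gold side 0.97 [280. 308.] 577 [0.5   0.242 0.038] [0.534 0.267 0.05 ]
eye top 0.79 [197. 226.] 1121 [0.513 0.206 0.034] [0.556 0.323 0.05 ]
eye side 0.56 [280. 297.] 1820 [0.505 0.224 0.033] [0.551 0.319 0.05 ]
nose_bar top 0.81 [195. 227.] 1125 [0.513 0.208 0.034] [0.556 0.323 0.05 ]
nose_bar side 0.72 [280. 295.] 1835 [0.506 0.223 0.033] [0.552 0.319 0.05 ]
spigot top 0.97 [194. 226.] 1021 [0.513 0.208 0.034] [0.553 0.321 0.05 ]
spigot side 0.59 [280. 295.] 1968 [0.505 0.225 0.033] [0.552 0.32  0.05 ]
stand top 0.81 [349. 216.] 2951 [ 0.533 -0.201  0.009] [ 0.608 -0.077  0.06 ]
stand side 0.8 [319. 160.] 2375 [ 0.529 -0.193  0.009] [ 0.61  -0.075  0.06 ]
stud top 0.66 [349. 219.] 3141 [ 0.532 -0.201  0.008] [ 0.611 -0.074  0.06 ]
stud si
[... 598 characters left out ...]
0.761 0.226 0.013]
gilding_brush side 0.62 [281. 295.] 1986 [0.505 0.225 0.032] [0.554 0.32  0.05 ]
[[-0.0191173  -0.99852598  0.05079754  0.56366808]
 [-0.99939484  0.02056126  0.02805701  0.00143305]
 [-0.02906012 -0.05023042 -0.99831479  1.07044286]
 [ 0.          0.          0.          1.        ]] [[-9.48564976e-01 -2.40189855e-01  2.06236077e-01  4.23600802e-01]
 [-3.16582308e-01  7.18935477e-01 -6.18795138e-01  6.05852840e-01]
 [ 3.57882048e-04 -6.52258088e-01 -7.57996872e-01  8.16430493e-01]
 [ 0.00000000e+00  0.00000000e+00  0.00000000e+00  1.00000000e+00]] [[395.1513483    0.         261.84752971]
 [  0.         395.1513483  186.9163951 ]
 [  0.           0.           1.        ]]
```

View pics/top.png

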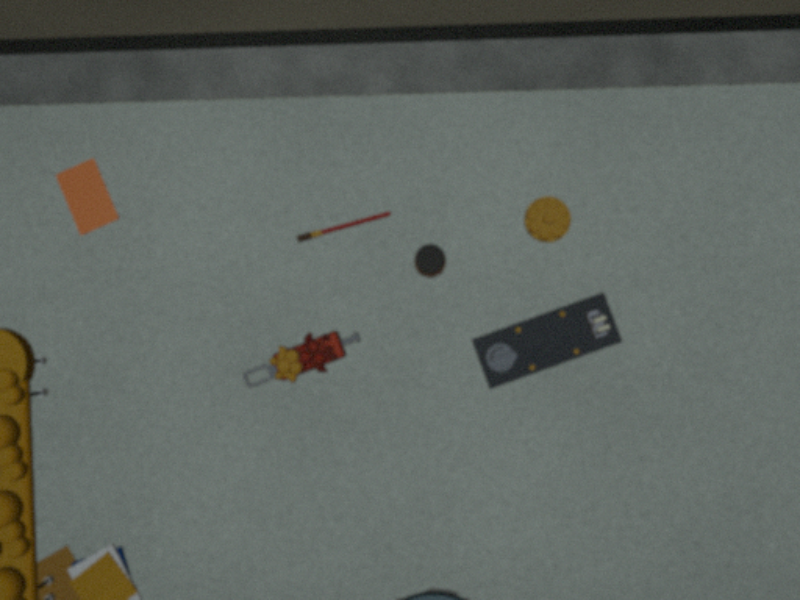

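View pics/a.png

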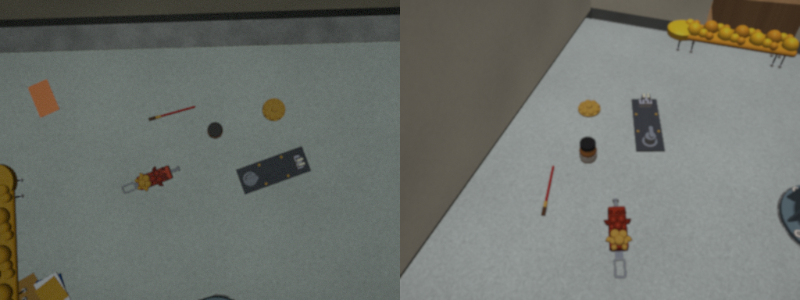

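The top view shows the casting near (194,228), with its nose to the left and the gold on the nose half. The stand is near (349,216), with the stud at its left end and the catch at its right. The two lie almost parallel. Next I'll fit rough poses and get above the stand for a close look.

```bash
cat >> h.py <<'E'
def go(P,yaw,pitch=0,n=None,start=None,scale=1.0):
    """rows to TCP position P; casting-x heading yaw (rad), pitch=tail-up (rad)."""
    s=status.get_obs(); p=np.array(s['eef_pos']); q=s['eef_rot']; R0=R.from_quat([q[1],q[2],q[3],q[0]])
    if start: p,R0=start
    R1=toolR(yaw,pitch)
    w=(R0.inv()*R1).as_rotvec(); d=np.array(P)-p
    n=n or int(np.ceil(max(np.linalg.norm(w)/0.098,np.linalg.norm(d)/0.0295)/scale))
    rows=[]
    for i in range(n):
        Ri=R0*R.from_rotvec(w*i/n); rows.append(np.r_[Ri.inv().apply(d/n)/0.03,w/n/0.1])
    rows=np.round(rows,3)+0.
    for i in range(0,n,8): print([list(map(float,r)) for r in rows[i:i+8]])
    return np.array(P),R1
def castR(yaw,pitch=0): return R.from_euler('z',yaw)*R.from_euler('y',pitch)
def toolR(yaw,pitch=0):
    # tool z=-cast z, tool y=-cast y, tool x = cast x
    return castR(yaw,pitch)*R.from_matrix(np.diag([1.,-1,-1]))
E
python3 - <<'E'
from h import *
s=status.get_obs();print(R.from_quat(np.roll(s['eef_rot'],-1)).as_matrix().round(3))
a=imaging.camera('top')
m=models.regions_of(a,'stand')[0]['region']; w=pts(a,m); w=w[w[:,2]<0.02]
r=cv2.minAreaRect((w[:,:2]*1000).astype(np.float32)); print('stand',r)
m=models.regions_of(a,'casting')[0]['region']; w=pts(a,m)
r2=cv2.minAreaRect((w[:,:2]*1000).astype(np.float32)); print('cast',r2)
E
```

```text
[[-0.966  0.259 -0.   ]
 [ 0.259  0.966 -0.   ]
 [-0.    -0.    -1.   ]]
stand ((532.0203247070312, -202.14761352539062), (94.61992645263672, 245.56126403808594), 19.122411727905273)
cast ((508.3188171386719, 221.43783569335938), (66.5915298461914, 213.99293518066406), 18.147489547729492)
```

Run:
```python
from h import *
s=status.get_obs();p=imaging.camera('wrist')
q=s['eef_rot'];R0=R.from_quat([q[1],q[2],q[3],q[0]])
print(R0.inv().apply(p['pose'][:3,3]-s['eef_pos']),(R0.inv().as_matrix()@p['pose'][:3,:3]).round(2),p['mtx'][0,0])
go([0.532,-0.202,0.38],np.radians(109))
```

```text
[ 0.0663195  -0.00043479  0.03115551] [[-0.   -0.96 -0.26]
 [ 1.   -0.    0.  ]
 [-0.   -0.26  0.96]] 264.9029417961549
[[-0.651, -0.727, 0.028, 0.0, 0.0, 0.337], [-0.675, -0.705, 0.028, 0.0, 0.0, 0.337], [-0.698, -0.681, 0.028, 0.0, 0.0, 0.337], [-0.721, -0.658, 0.028, 0.0, 0.0, 0.337], [-0.743, -0.633, 0.028, 0.0, 0.0, 0.337], [-0.763, -0.608, 0.028, 0.0, 0.0, 0.337], [-0.784, -0.581, 0.028, 0.0, 0.0, 0.337], [-0.803, -0.555, 0.028, 0.0, 0.0, 0.337]]
[[-0.821, -0.527, 0.028, 0.0, 0.0, 0.337], [-0.838, -0.499, 0.028, 0.0, 0.0, 0.337], [-0.855, -0.471, 0.028, 0.0, 0.0, 0.337], [-0.87, -0.442, 0.028, 0.0, 0.0, 0.337], [-0.884, -0.412, 0.028, 0.0, 0.0, 0.337], [-0.898, -0.382, 0.028, 0.0, 0.0, 0.337], [-0.91, -0.352, 0.028, 0.0, 0.0, 0.337], [-0.921, -0.321, 0.028, 0.0, 0.0, 0.337]]
[[-0.932, -0.29, 0.028, 0.0, 0.0, 0.337], [-0.941, -0.258, 0.028, 0.0, 0.0, 0.337], [-0.949, -0.226, 0.028, 0.0, 0.0, 0.337], [-0.956, -0.194, 0.028, 0.0, 0.0, 0.337], [-0.962, -0.162, 0.028, 0.0, 0.0, 0.337], [-0.967, -0.129, 0.028, 0.0, 0.0, 0.337], [-0.971, -0.097, 0.028, 0.0, 0.0, 0.337], [-0.974, -0.064, 0.028, 0.0, 0.0, 0.337]]
[[-0.975, -0.031, 0.028, 0.0, 0.0, 0.337], [-0.976, 0.002, 0.028, 0.0, 0.0, 0.337], [-0.975, 0.035, 0.028, 0.0, 0.0, 0.337], [-0.973, 0.068, 0.028, 0.0, 0.0, 0.337], [-0.971, 0.1, 0.028, 0.0, 0.0, 0.337]]
```

Call:
{"op": "send_rows", "data": {
  "commands": [
    [[-0.65,-0.73,0.03,0,0,0.337],[-0.67,-0.7,0.03,0,0,0.337],[-0.7,-0.68,0.03,0,0,0.337],[-0.72,-0.66,0.03,0,0,0.337],[-0.74,-0.63,0.03,0,0,0.337],[-0.76,-0.61,0.03,0,0,0.337],[-0.78,-0.58,0.03,0,0,0.337],[-0.8,-0.55,0.03,0,0,0.337]]
  ]
}}

```text
time_s: 2.07
eef_pos: [0.2544, 0.3456, 0.3976]
eef_rot: [0.0, 0.263, 0.965, 0.0]
wrist_force: [0.5, -0.2, 0.3]
opening: 0.998
grasp_force: 0.0
```

Call:
{"op": "send_rows", "data": {
  "commands": [
    [[-0.82,-0.53,0.03,0,0,0.337],[-0.84,-0.5,0.03,0,0,0.337],[-0.85,-0.47,0.03,0,0,0.337],[-0.87,-0.44,0.03,0,0,0.337],[-0.88,-0.41,0.03,0,0,0.337],[-0.9,-0.38,0.03,0,0,0.337],[-0.91,-0.35,0.03,0,0,0.337],[-0.92,-0.32,0.03,0,0,0.337]]
  ]
}}

```text
time_s: 2.73
eef_pos: [0.3602, 0.1368, 0.3906]
eef_rot: [0.0, 0.391, 0.921, 0.0]
wrist_force: [1.6, -0.1, -0.5]
opening: 0.996
grasp_force: 0.0
```

Call:
{"op": "send_rows", "data": {
  "commands": [
    [[-0.93,-0.29,0.03,0,0,0.337],[-0.94,-0.26,0.03,0,0,0.337],[-0.95,-0.23,0.03,0,0,0.337],[-0.96,-0.19,0.03,0,0,0.337],[-0.96,-0.16,0.03,0,0,0.337],[-0.97,-0.13,0.03,0,0,0.337],[-0.97,-0.1,0.03,0,0,0.337],[-0.97,-0.06,0.03,0,0,0.337]]
  ]
}}

```text
time_s: 3.4
eef_pos: [0.4659, -0.0723, 0.3832]
eef_rot: [0.0, 0.511, 0.86, 0.0]
wrist_force: [0.3, 0.2, -0.6]
opening: 1.001
grasp_force: 0.0
```

Call:
{"op": "send_rows", "data": {
  "commands": [
    [[-0.97,-0.03,0.03,0,0,0.337],[-0.97,0,0.03,0,0,0.337],[-0.97,0.03,0.03,0,0,0.337],[-0.97,0.07,0.03,0,0,0.337],[-0.97,0.1,0.03,0,0,0.337],[0,0,0,0,0,0],[0,0,0,0,0,0]]
  ]
}}

```text
time_s: 3.98
eef_pos: [0.5314, -0.202, 0.3781]
eef_rot: [-0.0, 0.581, 0.814, 0.0]
wrist_force: [-1.0, 1.2, 0.8]
opening: 1.002
grasp_force: 0.0
```

Run:
```python
from h import *
s=status.get_obs();print(s['time_s'],s['eef_pos'],s['dq'],s['q'],s['wrist_force'])
p=imaging.camera('wrist'); np.savez('st.npz',**{k:p[k] for k in('image','depth','mtx','pose')})
cv2.imwrite('pics/w1.png',p['image'])
w=pts(p); b=w[(abs(w[:,2]-0.008)<0.003)]; print('bench z',np.median(w[:,2]),np.percentile(w[:,2],[5,50]))
for n in['stand','stud','catch']:
  for r in models.regions_of(p,n)[:2]:
    v=pts(p,r['region']);print(n,r['confidence'],r['centre'],np.median(v,0))
    if n=='stand':
      v=v[(v[:,2]>0.004)&(v[:,2]<.014)];print(cv2.minAreaRect((v[:,:2]*1000).astype(np.float32)),np.median(v[:,2]))
```

```text
3.9833 [ 0.53138079 -0.20203782  0.37809772] [ 0.03027763 -0.03060815  0.04134393  0.00728411  0.01012232 -0.00097176] [-5.72080972e-01  1.91468477e-01  1.65008659e+00  8.45719600e-05
  1.30089986e+00 -9.02113619e-01] [-0.99191637  1.19411052  0.79267506]
bench z -3.5675219025393945e-05 [-1.61565135e-03 -3.56752190e-05]
stand 0.84 [254.6, 165.3] [ 0.52663097 -0.18773035  0.00766702]
((530.0064697265625, -202.4019012451172), (90.06220245361328, 239.72470092773438), 18.534860610961914) 0.00752393723798922
stud 0.76 [253.9, 163.3] [ 0.52649903 -0.18717881  0.00767562]
catch 0.65 [257.6, 162.6] [ 0.52655729 -0.18785895  0.00766306]
```

View pics/w1.png

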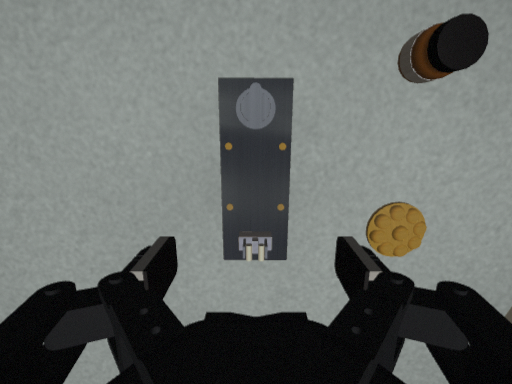

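The wrist view shows the stand from row 78 to row 260, with the stud at (256,107) and the catch at (255,247). The fitted rectangle is 90×240 mm, which matches the stated size. Now to the casting.

Run:
```python
from h import *
d=np.load('st.npz');w=pts(d); c=np.array([.5300,-.2024]); y=np.radians(108.53)
l=(w-np.r_[c,0])@R.from_euler('z',y).as_matrix()
h=l[(l[:,2]>.048)&(abs(l[:,1])<.03)&(l[:,0]>.05)&(l[:,0]<.12)]; print(len(h),h.min(0),h.max(0),np.median(h,0))
h=l[(l[:,2]>.02)&(abs(l[:,1])<.04)&(l[:,0]<-.05)&(l[:,0]>-.12)]; print(len(h),h.min(0),h.max(0),np.median(h,0))
h=l[(l[:,2]>.032)&(l[:,2]<.04)&(abs(l[:,1])<.04)&(l[:,0]>.05)&(l[:,0]<.12)]; print(len(h),h.min(0),h.max(0),np.median(h,0))
go([0.514,0.200,0.33],np.radians(108.15))
```

```text
485 [ 0.06188546 -0.00533443  0.05319721] [0.1074156  0.00532822 0.05768147] [8.51192535e-02 8.37811860e-05 5.55833998e-02]
721 [-0.09539698 -0.02211536  0.02004566] [-0.07446928  0.0216891   0.05592675] [-0.08077353  0.00040905  0.03795711]
397 [ 0.06936372 -0.01569585  0.03264133] [0.10008161 0.01583252 0.03770412] [ 0.08528658 -0.0064324   0.03550855]
[[0.913, 0.273, 0.116, 0.0, 0.0, 0.012], [0.913, 0.272, 0.116, 0.0, 0.0, 0.012], [0.913, 0.271, 0.116, 0.0, 0.0, 0.012], [0.914, 0.27, 0.116, 0.0, 0.0, 0.012], [0.914, 0.269, 0.116, 0.0, 0.0, 0.012], [0.914, 0.268, 0.116, 0.0, 0.0, 0.012], [0.915, 0.267, 0.116, 0.0, 0.0, 0.012], [0.915, 0.266, 0.116, 0.0, 0.0, 0.012]]
[[0.915, 0.265, 0.116, 0.0, 0.0, 0.012], [0.915, 0.264, 0.116, 0.0, 0.0, 0.012], [0.916, 0.262, 0.116, 0.0, 0.0, 0.012], [0.916, 0.261, 0.116, 0.0, 0.0, 0.012], [0.916, 0.26, 0.116, 0.0, 0.0, 0.012], [0.917, 0.259, 0.116, 0.0, 0.0, 0.012]]
```

The stand fit is good to under 1 mm: the head spans x 62–107 mm and is centred in y.

Call:
{"op": "send_rows", "data": {
  "commands": [
    [[0.91,0.27,0.116,0,0,0.012],[0.91,0.27,0.116,0,0,0.012],[0.91,0.27,0.116,0,0,0.012],[0.91,0.27,0.116,0,0,0.012],[0.91,0.27,0.116,0,0,0.012],[0.91,0.27,0.116,0,0,0.012],[0.91,0.27,0.116,0,0,0.012],[0.92,0.27,0.116,0,0,0.012]]
  ]
}}

```text
time_s: 4.85
eef_pos: [0.5213, 0.0294, 0.3511]
eef_rot: [0.0, 0.584, 0.812, 0.0]
wrist_force: [1.0, -0.6, 0.4]
opening: 0.999
grasp_force: 0.0
```

Call:
{"op": "send_rows", "data": {
  "commands": [
    [[0.92,0.26,0.116,0,0,0.012],[0.92,0.26,0.116,0,0,0.012],[0.92,0.26,0.116,0,0,0.012],[0.92,0.26,0.116,0,0,0.012],[0.92,0.26,0.116,0,0,0.012],[0.92,0.26,0.116,0,0,0.012],[0,0,0,0,0,0],[0,0,0,0,0,0]]
  ]
}}

```text
time_s: 5.52
eef_pos: [0.5136, 0.2009, 0.3299]
eef_rot: [-0.0, 0.586, 0.811, -0.0]
wrist_force: [0.7, -0.5, 0.2]
opening: 0.999
grasp_force: 0.0
```

Run:
```python
from h import *
s=status.get_obs();print(s['time_s'],s['eef_pos'],s['wrist_force'])
p=imaging.camera('wrist'); np.savez('ca.npz',**{k:p[k] for k in('image','depth','mtx','pose')})
cv2.imwrite('pics/w2.png',p['image'])
for r in models.regions_of(p,'casting')[:1]:
    v=pts(p,r['region']);print(r['confidence'],r['centre'])
    print(cv2.minAreaRect((v[:,:2]*1000).astype(np.float32)))
    c=np.array([.514,.2043]);y=np.radians(108.15)
    l=(v-np.r_[c,0])@R.from_euler('z',y).as_matrix()
    for nm,k in (('block',(l[:,0]>-.052)&(l[:,0]<-.034)&(l[:,2]>.02)),('eye',(l[:,0]>.075)),('spig',l[:,0]<-.062),('mid',(l[:,0]>-.03)&(l[:,0]<.06))):
        print(nm,k.sum(),l[k].min(0).round(4),l[k].max(0).round(4),((l[k].min(0)+l[k].max(0))/2).round(4))
```

```text
5.5167 [0.51355476 0.20090126 0.3299236 ] [ 0.65063892 -0.53388327  0.23174527]
0.69 [254.1, 170.7]
((508.25494384765625, 218.84495544433594), (69.02738189697266, 212.38864135742188), 18.590938568115234)
block 640 [-0.052  -0.0235  0.0246] [-0.034   0.0243  0.0375] [-0.043   0.0004  0.031 ]
eye 670 [ 0.075  -0.009  -0.0013] [0.1217 0.0203 0.0077] [0.0984 0.0056 0.0032]
spig 238 [-0.0906 -0.0097  0.0035] [-0.0648  0.0071  0.0178] [-0.0777 -0.0013  0.0107]
mid 4432 [-0.03   -0.0338 -0.0018] [0.06   0.0356 0.0485] [0.015  0.0009 0.0234]
```

View pics/w2.png

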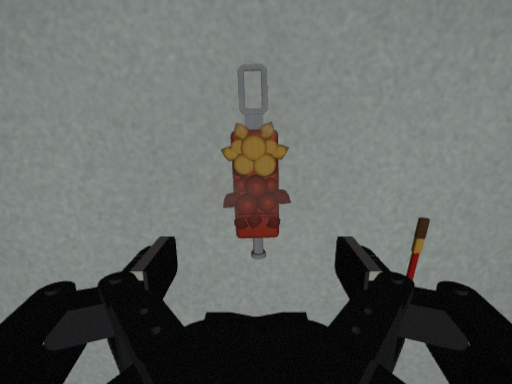

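The wrist view shows the casting upright: the eye is at (253,90), the block runs from row 130 to 237, and the spigot disc is at (258,254). The red leaves stick out at the sides around row 200, and the tail flat at rows 222–237 is clear for the pads. The fitted yaw is about 110.4° and the origin is at (0.513, 0.2014).

Run:
```python
from h import *
y=np.radians(110.4); o=np.array([.5130,.2014,0])
t=o+castR(y).apply([-.0435,0,0]); print(t)
st=go(t+[0,0,.235],y); st=go(t+[0,0,.174],y,start=st,scale=.6)
```

```text
[0.52816288 0.16062823 0.        ]
[[-0.34, 0.01, 0.793, 0.001, 0.001, -0.1], [-0.341, 0.007, 0.793, 0.001, 0.001, -0.1], [-0.341, 0.003, 0.793, 0.001, 0.001, -0.1], [-0.341, 0.0, 0.793, 0.001, 0.001, -0.1]]
[[0.0, 0.0, 0.508, 0.0, 0.0, 0.0], [0.0, 0.0, 0.508, 0.0, 0.0, 0.0], [0.0, 0.0, 0.508, 0.0, 0.0, 0.0], [0.0, 0.0, 0.508, 0.0, 0.0, 0.0]]
```

Call:
{"op": "send_rows", "data": {
  "commands": [
    [[-0.34,0,0.79,0,0,-0.1],[-0.34,0,0.79,0,0,-0.1],[-0.34,0,0.79,0,0,-0.1],[-0.34,0,0.79,0,0,-0.1],[0,0,0.5,0,0,0],[0,0,0.5,0,0,0],[0,0,0.5,0,0,0],[0,0,0.5,0,0,0]]
  ]
}}

```text
time_s: 6.28
eef_pos: [0.5282, 0.159, 0.1747]
eef_rot: [0.0, 0.572, 0.82, 0.0]
wrist_force: [-0.3, 0.4, 0.1]
opening: 1.003
grasp_force: 0.0
```

Call:
{"op": "send_rows", "data": {
  "commands": [
    [[0,0,0,0,0,0],[0,0,0,0,0,0]]
  ]
}}

```text
time_s: 6.45
eef_pos: [0.5277, 0.1594, 0.1748]
eef_rot: [-0.001, 0.572, 0.82, -0.001]
wrist_force: [0.7, 0.4, 0.1]
opening: 1.001
grasp_force: 0.0
```

Call:
{"op": "send_rows", "data": {
  "commands": [
    [[0,0,0,0,0,0],[0,0,0,0,0,0],[0,0,0,0,0,0],[0,0,0,0,0,0],[0,0,0,0,0,0],[0,0,0,0,0,0],[0,0,0,0,0,0],[0,0,0,0,0,0]]
  ],
  "jaw": 0
}}

```text
time_s: 7.12
eef_pos: [0.5287, 0.1605, 0.1765]
eef_rot: [0.001, 0.571, 0.821, 0.001]
wrist_force: [0.2, -0.9, 7.3]
opening: 0.553
grasp_force: 62.7
```

Call:
{"op": "send_rows", "data": {
  "commands": [
    [[0,0,-0.3,0,0,0],[0,0,-0.8,0,0,0],[0,0,-0.9,0,0,0],[0,0,-0.9,0,0,0],[0,0,-0.9,0,0,0],[0,0,-0.9,0,0,0],[0,0,0,0,0,0],[0,0,0,0,0,0]]
  ]
}}

```text
time_s: 7.78
eef_pos: [0.5282, 0.1606, 0.3179]
eef_rot: [0.001, 0.571, 0.821, 0.001]
wrist_force: [0.4, 0.1, -4.1]
opening: 0.551
grasp_force: 63.0
```

Run:
```python
from h import *
s=status.get_obs();print(s['time_s'],s['eef_pos'],s['wrist_force'],s['opening'],s['grasp_force'])
T=np.array(s['eef_pos']);q=s['eef_rot'];Rt=R.from_quat([q[1],q[2],q[3],q[0]])
p=imaging.camera('wrist'); cv2.imwrite('pics/w3.png',p['image'])
w=pts(p); l=Rt.inv().apply(w-T)  # tool frame, x=cast x, y=-cast y, z down
k=(l[:,0]>.11)&(l[:,0]<.18)&(l[:,2]<.21)&(abs(l[:,1])<.04)&(l[:,2]>.1)
e=l[k];print('eye',k.sum(),e.min(0),e.max(0),np.median(e,0)); 
for a in np.arange(.115,.176,.01):
    j=e[abs(e[:,0]-a)<.004]; print(a.round(3),len(j),np.round([j[:,1].min(),j[:,1].max(),np.median(j[:,2]),np.percentile(j[:,2],10)],4) if len(j) else '')
k=(abs(l[:,0]-.06)<.07)&(abs(l[:,1])<.05)&(l[:,2]<.19)&(l[:,2]>.1);print(l[k].min(0),l[k].max(0))
for nm in('side','top'):
    p=imaging.camera(nm)
    for r in models.regions_of(p,'casting')[:1]:
        l=Rt.inv().apply(pts(p,r['region'])-T); l=l[(abs(l[:,1])<.06)&(l[:,2]>.12)&(l[:,2]<.22)];print(nm,r['confidence'],len(l),l.min(0).round(4),l.max(0).round(4))
        for a in np.arange(-.045,.176,.02):
            j=l[abs(l[:,0]-a)<.006]; print(' ',a.round(3),len(j),np.round([j[:,1].min(),j[:,1].max(),np.median(j[:,2])],4) if len(j) else '')
```

```text
7.7833 [0.5282405  0.16056511 0.31787822] [ 0.38585063  0.06915642 -4.07850306] 0.5508482509440898 62.97518849372864
eye 968 [ 0.11000084 -0.01839418  0.14543709] [0.12207382 0.01746371 0.17578516] [ 0.11725088 -0.00048229  0.17297456]
0.115 630 [-0.0182  0.017   0.1731  0.1722]
0.125 12 [-0.0127  0.0116  0.173   0.1726]
0.135 0 
0.145 0 
0.155 0 
0.165 0 
0.175 0 
[-0.00999961 -0.04999428  0.10000053] [0.12207382 0.0499968  0.17578516]Traceback (most recent call last):
  File "<stdin>", line 14, in <module>
    return umr_minimum(a, axis, None, out, keepdims, initial, where)
ValueError: zero-size array to reduction operation minimum which has no identity
```

View pics/w3.png

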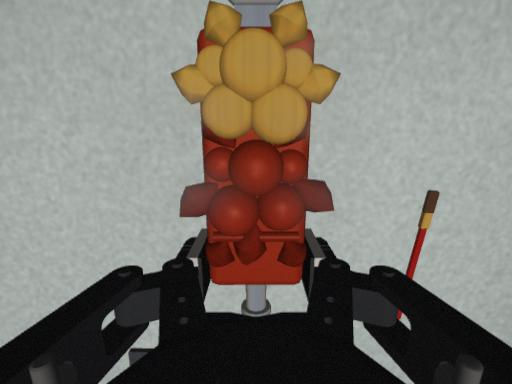

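The view shows the casting centred between the pads. They sit on the plain tail sides at rows 235–290 and clear of the gold; the spigot is at (256,300). The eye is out of this view, so I'll measure the in-hand offsets from depth.

Run:
```python
from h import *
s=status.get_obs()
T=np.array(s['eef_pos']);q=s['eef_rot'];Rt=R.from_quat([q[1],q[2],q[3],q[0]])
p=imaging.camera('wrist'); l=Rt.inv().apply(pts(p)-T); n=p['depth']
hsv=cv2.cvtColor(p['image'],cv2.COLOR_BGR2HSV)[p['depth']>0]
red=(hsv[:,1]>150)&((hsv[:,0]<12)|(hsv[:,0]>170))&(l[:,2]<.2)&(abs(l[:,0])<.12)
f=red&(abs(l[:,1])<.02)&(l[:,0]<0.0)&(l[:,0]>-.02)
print('tail flat',f.sum(),np.median(l[f],0),'end x',np.percentile(l[f][:,0],[0,1]))
f2=l[red&(l[:,0]<.012)&(l[:,0]>-.012)&(l[:,2]<.16)]
A=np.c_[f2[:,0],f2[:,1],np.ones(len(f2))]; 
g=f2[abs(f2[:,2]-np.median(f2[:,2]))<.003];A=np.c_[g[:,:2],np.ones(len(g))];print('plane',np.linalg.lstsq(A,g[:,2],rcond=None)[0],len(g))
# lower block sides z
for a in (-.01,.04,.05,.06,.08,.095,.1):
    j=l[red&(abs(l[:,0]-a)<.003)&(l[:,2]>.145)]
    if len(j):print(a,len(j),np.percentile(j[:,1],[1,99]))
st=l[(l[:,0]>.106)&(l[:,0]<.13)&(l[:,2]<.2)&(l[:,2]>.165)]
for a in(.108,.112,.115,.118,.121):
    j=st[abs(st[:,0]-a)<.0015]; print('strap',a,len(j),np.percentile(j[:,1],[1,99]) if len(j) else '',np.median(j[:,2]) if len(j) else '')
sp=l[(l[:,0]<-.018)&(l[:,0]>-.055)&(abs(l[:,1])<.015)&(l[:,2]<.2)&(l[:,2]>.14)];print('spig',len(sp),sp.min(0),sp.max(0))
w=sp[sp[:,0]>-.035];print(np.median(w,0),np.percentile(w[:,2],2))
for nm in('side','top'):
    p=imaging.camera(nm)
    for r in models.regions_of(p,'casting')[:1]:
        l=Rt.inv().apply(pts(p,r['region'])-T); l=l[(abs(l[:,1])<.06)&(l[:,2]>.10)&(l[:,2]<.22)];print(nm,r['confidence'],len(l))
        for a in np.arange(-.045,.186,.02):
            j=l[abs(l[:,0]-a)<.006]
            if len(j): print(' ',a.round(3),len(j),np.round([j[:,0].min(),j[:,0].max(),j[:,1].min(),j[:,1].max(),np.median(j[:,2])],4))
```

```text
tail flat 1528 [-0.00538783 -0.0005076   0.14705568] end x [-0.01270752 -0.01171879]
plane [-0.08877134  0.00741342  0.14667165] 2894
-0.01 600 [-0.02238764  0.02263915]
0.04 230 [-0.02095402  0.02215475]
0.05 55 [-0.02322292  0.0231751 ]
0.06 519 [-0.02319033  0.02273821]
0.095 244 [-0.02342366  0.02109323]
0.1 207 [-0.02323602  0.02209788]
strap 0.108 0  
strap 0.112 190 [-0.00707757  0.00659576] 0.1731433341603011
strap 0.115 200 [-0.00746021  0.00614781] 0.17314396420543055
strap 0.118 297 [-0.01015906  0.00893407] 0.1731526014982297
strap 0.121 255 [-0.01196913  0.01120489] 0.17253282387114763
spig 740 [-0.04394472 -0.0090664   0.15850915] [-0.02137822  0.0085      0.173158  ]
[-0.02849457 -0.00055743  0.16269704] 0.1611354438995725
side 0.82 2095
  -0.025 19 [-0.0309 -0.0239 -0.0048  0.0047  0.1621]
  -0.005 104 [-0.0109  0.0009 -0.023   0.0215  0.1465]
  0.015 123 [ 0.0091  0.0205 -0.0279  0.0225  0.1447]
  0.035 266 [ 0.029   0.0409 -0.0334  0.0338  0.1409]
  0.055 178 [ 0.0492  0.0608 -0.0231  0.0227  0.1412]
  0.075 185 [ 0.069   0.0809 -0.0267  0.0275  0.1358]
  0.095 257 [ 0.089   0.1009 -0.0241  0.0232  0.141 ]
  0.115 77 [ 0.1092  0.1207 -0.0175  0.0173  0.1724]
  0.135 22 [ 0.1292  0.1409 -0.0136  0.0128  0.1708]
  0.155 22 [ 0.1492  0.1609 -0.0146  0.0125  0.1715]
top 0.49 35
  -0.045 10 [-0.0431 -0.0392 -0.003   0.0072  0.1588]
  -0.025 11 [-0.0308 -0.025  -0.0018  0.0065  0.162 ]
```

In hand, the casting is level. The TCP sits at casting (-44.6, -0.4, 177.1) mm, and the tail flat, strap and spigot all agree on that. Next I'll plan in terms of the nose-bar position relative to the stud.

```bash
cat >> h.py <<'E'
YS=np.radians(108.53); SO=np.array([.5300,-.2024,0])
G=np.array([-.1661,-.0004,.1741])
def tcp(nx,nz,th,ny=0):
    N=SO+castR(YS).apply([.085+nx/1e3,ny/1e3,nz/1e3]); return N+castR(YS,np.radians(th)).apply(G)
def path(wps,ns,start=None):
    """wps: (nx,nz,theta[,ny]); ns: rows per leg; first leg straight from the present pose"""
    s=status.get_obs(); q=s['eef_rot']
    P,Q=start or (np.array(s['eef_pos']),R.from_quat([q[1],q[2],q[3],q[0]]))
    prev=None
    for w,n in zip(wps,ns):
        print('->',w)
        if prev is None: P,Q=go(tcp(*w),YS,np.radians(w[2]),n=n,start=(P,Q))
        else:
            rows=[]
            for i in range(1,n+1):
                x=np.array(prev)+(np.array(w)-np.array(prev))*i/n
                P1,Q1=tcp(*x),toolR(YS,np.radians(x[2]))
                rows.append(np.r_[Q.inv().apply(P1-P)/.03,(Q.inv()*Q1).as_rotvec()/.1]); P,Q=P1,Q1
            rows=np.round(rows,2)+0.
            for i in range(0,n,8): print([list(map(float,r)) for r in rows[i:i+8]])
        prev=w
def nose():
    s=status.get_obs(); q=s['eef_rot']; Q=R.from_quat([q[1],q[2],q[3],q[0]])
    C=Q*R.from_matrix(np.diag([1.,-1,-1])); N=np.array(s['eef_pos'])-C.apply(G)
    L=castR(YS).inv(); e=(L*C).as_euler('ZYX',degrees=True)
    print('t',s['time_s'],'nose',(1e3*(L.apply(N-SO)-[.085,0,0])).round(1),'ypr',e.round(2),'F',np.round(s['wrist_force'],1),'op',round(s['opening'],3),round(s['grasp_force'],1),'q',np.round(s['q'],2))
E
python3 - <<'E'
from h import *
nose(); path([(32,120,35)],[16])
E
```

```text
t 8.1833 nose [ 425.8 -107.1  140.9] ypr [ 1.8  -0.03  0.11] F [ 0.5 -1.  -3.8] op 0.548 63.0 q [ 0.08  0.23  1.74 -0.    1.17 -0.28]
-> (32, 120, 35)
[[-0.542, -0.252, -0.089, 0.005, -0.382, 0.019], [-0.546, -0.251, -0.068, 0.005, -0.382, 0.019], [-0.548, -0.25, -0.047, 0.005, -0.382, 0.019], [-0.55, -0.249, -0.026, 0.005, -0.382, 0.019], [-0.551, -0.248, -0.005, 0.005, -0.382, 0.019], [-0.552, -0.247, 0.016, 0.005, -0.382, 0.019], [-0.551, -0.246, 0.037, 0.005, -0.382, 0.019], [-0.55, -0.245, 0.058, 0.005, -0.382, 0.019]]
[[-0.547, -0.244, 0.08, 0.005, -0.382, 0.019], [-0.545, -0.242, 0.101, 0.005, -0.382, 0.019], [-0.541, -0.241, 0.121, 0.005, -0.382, 0.019], [-0.536, -0.24, 0.142, 0.005, -0.382, 0.019], [-0.531, -0.239, 0.163, 0.005, -0.382, 0.019], [-0.525, -0.238, 0.183, 0.005, -0.382, 0.019], [-0.518, -0.237, 0.203, 0.005, -0.382, 0.019], [-0.51, -0.236, 0.223, 0.005, -0.382, 0.019]]
```

Call:
{"op": "send_rows", "data": {
  "commands": [
    [[-0.54,-0.25,-0.09,0.005,-0.382,0.02],[-0.55,-0.25,-0.07,0.005,-0.382,0.02],[-0.55,-0.25,-0.05,0.005,-0.382,0.02],[-0.55,-0.25,-0.03,0.005,-0.382,0.02],[-0.55,-0.25,0,0.005,-0.382,0.02],[-0.55,-0.25,0.02,0.005,-0.382,0.02],[-0.55,-0.25,0.04,0.005,-0.382,0.02],[-0.55,-0.25,0.06,0.005,-0.382,0.02]]
  ]
}}

```text
time_s: 8.85
eef_pos: [0.5158, 0.0164, 0.337]
eef_rot: [0.124, 0.571, 0.807, -0.089]
wrist_force: [0.8, -0.3, -3.0]
opening: 0.552
grasp_force: 62.9
```

Call:
{"op": "send_rows", "data": {
  "commands": [
    [[-0.55,-0.24,0.08,0.005,-0.382,0.02],[-0.55,-0.24,0.1,0.005,-0.382,0.02],[-0.54,-0.24,0.12,0.005,-0.382,0.02],[-0.54,-0.24,0.14,0.005,-0.382,0.02],[-0.53,-0.24,0.16,0.005,-0.382,0.02],[-0.53,-0.24,0.18,0.005,-0.382,0.02],[-0.52,-0.24,0.2,0.005,-0.382,0.02],[-0.51,-0.24,0.22,0.005,-0.382,0.02]]
  ]
}}

```text
time_s: 9.52
eef_pos: [0.5042, -0.1268, 0.3589]
eef_rot: [0.245, 0.558, 0.774, -0.176]
wrist_force: [-0.1, 1.1, -3.9]
opening: 0.552
grasp_force: 62.9
```

Call:
{"op": "send_rows", "data": {
  "commands": [
    [[0,0,0,0,0,0],[0,0,0,0,0,0]]
  ]
}}

```text
time_s: 9.68
eef_pos: [0.5042, -0.1266, 0.3589]
eef_rot: [0.244, 0.558, 0.773, -0.175]
wrist_force: [-0.1, 0.7, -2.8]
opening: 0.55
grasp_force: 63.0
```

Run:
```python
from h import *
nose(); path([(32,70,35)],[4])
a=imaging.camera('side'); 
u=proj(a,SO+castR(YS).apply([[.085,0,.05],[.117,0,.12]])); print(u)
x,y=u.mean(0).astype(int); cv2.imwrite('pics/s1.png',cv2.resize(a['image'][max(0,y-75):y+75,max(0,x-100):x+100],(800,600),interpolation=cv2.INTER_CUBIC))
```

```text
t 9.6833 nose [ 31.5   0.3 121.1] ypr [-0.23 34.94 -0.12] F [-0.1  0.7 -2.8] op 0.55 63.0 q [-0.35  0.05  1.91 -0.62  0.88 -0.34]
-> (32, 70, 35)
[[0.248, 0.006, 0.345, -0.001, -0.003, -0.008], [0.249, 0.006, 0.345, -0.001, -0.003, -0.008], [0.249, 0.006, 0.345, -0.001, -0.003, -0.008], [0.249, 0.006, 0.345, -0.001, -0.003, -0.008]]
[[321.17117356 169.46941448]
 [326.06897801 158.60095499]]
```

View pics/s1.png

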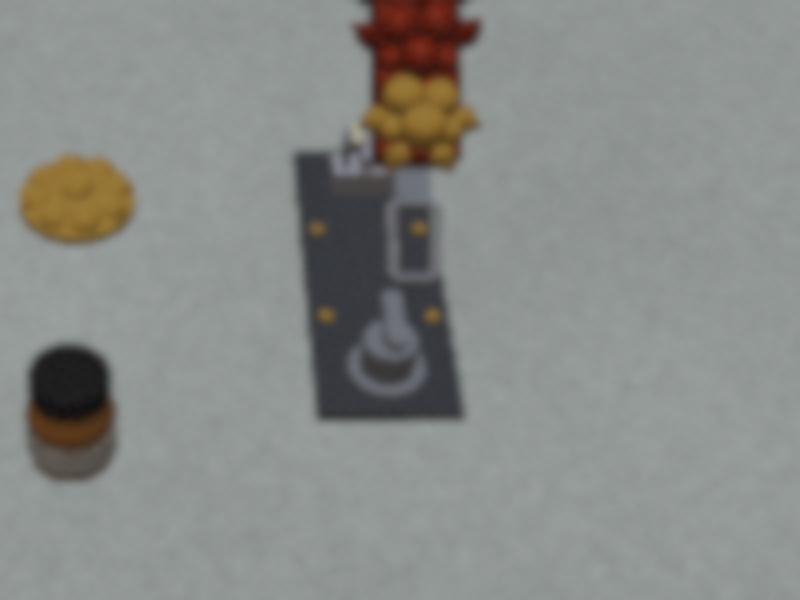

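The projected nose bar falls at crop (412,278) and the projected stud at (393,322). Both sit on what the picture shows, within about 1 mm. Now descend.

Call:
{"op": "send_rows", "data": {
  "commands": [
    [[0.25,0.01,0.35,0,0,-0.01],[0.25,0.01,0.35,0,0,-0.01],[0.25,0.01,0.35,0,0,-0.01],[0.25,0,0.35,0,0,0],[0,0,0,0,0,0]]
  ]
}}

```text
time_s: 10.15
eef_pos: [0.5036, -0.1243, 0.303]
eef_rot: [0.241, 0.556, 0.776, -0.176]
wrist_force: [-1.2, 0.3, -4.0]
opening: 0.548
grasp_force: 62.9
```

Run:
```python
from h import *
nose(); path([(32,43,35),(11.5,43,35)],[5,5])
```

```text
t 10.15 nose [34.8  1.9 65.3] ypr [ 0.32 34.72  0.38] F [-1.2  0.3 -4. ] op 0.548 62.9 q [-0.34  0.13  1.95 -0.69  0.79 -0.24]
-> (32, 43, 35)
[[0.075, 0.005, 0.127, -0.007, -0.01, 0.009], [0.075, 0.004, 0.127, -0.007, -0.01, 0.009], [0.075, 0.004, 0.127, -0.007, -0.01, 0.009], [0.075, 0.004, 0.127, -0.007, -0.01, 0.009], [0.076, 0.004, 0.127, -0.007, -0.01, 0.009]]
-> (11.5, 43, 35)
[[-0.11, 0.0, 0.08, 0.0, 0.0, 0.0], [-0.11, 0.0, 0.08, 0.0, 0.0, 0.0], [-0.11, 0.0, 0.08, 0.0, 0.0, 0.0], [-0.11, 0.0, 0.08, 0.0, 0.0, 0.0], [-0.11, 0.0, 0.08, 0.0, 0.0, 0.0]]
```

Run:
```python
from h import *
for i in range(4): imaging.camera('wrist'); nose()
path([(32,43,35),(11.5,43,35)],[5,5])
```

```text
t 10.2 nose [34.1  1.2 66.8] ypr [ 0.29 34.79  0.3 ] F [ 0.1 -1.2 -2.4] op 0.551 62.9 q [-0.34  0.13  1.95 -0.69  0.79 -0.24]
t 10.25 nose [33.2  0.3 68.3] ypr [ 0.22 34.9   0.17] F [ 0.5 -0.  -2.7] op 0.549 62.9 q [-0.34  0.13  1.94 -0.69  0.79 -0.24]
t 10.3 nose [32.5 -0.5 69.3] ypr [ 0.15 34.98  0.05] F [-0.  -0.5 -3.4] op 0.557 62.9 q [-0.34  0.13  1.94 -0.69  0.79 -0.24]
t 10.35 nose [32. -1. 70.] ypr [ 0.1  35.03 -0.04] F [ 0.2  0.4 -3. ] op 0.546 62.9 q [-0.34  0.13  1.94 -0.69  0.79 -0.24]
-> (32, 43, 35)
[[0.103, -0.006, 0.148, 0.003, 0.001, 0.003], [0.103, -0.006, 0.148, 0.003, 0.001, 0.003], [0.103, -0.006, 0.148, 0.003, 0.001, 0.003], [0.102, -0.006, 0.148, 0.003, 0.001, 0.003], [0.102, -0.006, 0.148, 0.003, 0.001, 0.003]]
-> (11.5, 43, 35)
[[-0.11, 0.0, 0.08, 0.0, 0.0, 0.0], [-0.11, 0.0, 0.08, 0.0, 0.0, 0.0], [-0.11, 0.0, 0.08, 0.0, 0.0, 0.0], [-0.11, 0.0, 0.08, 0.0, 0.0, 0.0], [-0.11, 0.0, 0.08, 0.0, 0.0, 0.0]]
```

Call:
{"op": "send_rows", "data": {
  "commands": [
    [[0.1,0,0.15,0,0,0],[0.1,0,0.15,0,0,0],[0.1,0,0.15,0,0,0],[0.1,0,0.15,0,0,0],[0.1,0,0.15,0,0,0],[0,0,0,0,0,0],[0,0,0,0,0,0],[0,0,0,0,0,0]]
  ]
}}

```text
time_s: 11.02
eef_pos: [0.5055, -0.126, 0.2808]
eef_rot: [0.244, 0.556, 0.775, -0.175]
wrist_force: [-0.5, -0.1, -3.3]
opening: 0.55
grasp_force: 63.0
```

Run:
```python
from h import *
for i in range(3): imaging.camera('wrist'); nose()
path([(11.5,43,35)],[6])
```

```text
t 11.0667 nose [31.2 -0.8 43. ] ypr [ 0.07 35.04 -0.04] F [ 0.6  0.  -2.6] op 0.549 63.0 q [-0.34  0.17  1.96 -0.73  0.74 -0.19]
t 11.1167 nose [31.2 -0.9 43.2] ypr [ 0.06 35.05 -0.05] F [ 0.5 -0.5 -2.9] op 0.549 63.0 q [-0.34  0.17  1.96 -0.73  0.74 -0.19]
t 11.1667 nose [31.2 -0.9 43.2] ypr [ 0.06 35.05 -0.06] F [ 0.  -0.6 -3.4] op 0.551 63.0 q [-0.34  0.17  1.96 -0.73  0.74 -0.19]
-> (11.5, 43, 35)
[[-0.09, -0.005, 0.064, 0.003, 0.001, 0.001], [-0.09, -0.004, 0.064, 0.003, 0.001, 0.001], [-0.09, -0.004, 0.064, 0.003, 0.001, 0.001], [-0.09, -0.004, 0.064, 0.003, 0.001, 0.001], [-0.09, -0.004, 0.064, 0.003, 0.001, 0.001], [-0.09, -0.004, 0.064, 0.003, 0.001, 0.001]]
```

Call:
{"op": "send_rows", "data": {
  "commands": [
    [[-0.09,0,0.064,0,0,0],[-0.09,-0.01,0.064,0,0,0],[-0.09,0,0.064,0,0,0],[-0.09,-0.01,0.064,0,0,0],[-0.09,0,0.064,0,0,0],[-0.09,-0.01,0.064,0,0,0],[0,0,0,0,0,0],[0,0,0,0,0,0]]
  ]
}}

```text
time_s: 11.83
eef_pos: [0.5109, -0.1453, 0.2805]
eef_rot: [0.244, 0.557, 0.774, -0.175]
wrist_force: [-0.2, -0.2, -3.1]
opening: 0.548
grasp_force: 63.0
```

Run:
```python
from h import *
for i in range(3): imaging.camera('wrist'); nose()
path([(11.5,43,35),(11.5,42,10)],[1,12])
a=imaging.camera('side'); x,y=proj(a,SO+castR(YS).apply([[.085,0,.06]]))[0].astype(int)
cv2.imwrite('pics/s2.png',cv2.resize(a['image'][y-45:y+45,x-60:x+60],(800,600),interpolation=cv2.INTER_CUBIC))
```

```text
t 11.8833 nose [11.5  0.4 42.6] ypr [ 7.000e-02  3.501e+01 -1.000e-02] F [-0.2 -0.2 -3.3] op 0.553 63.0 q [-0.38  0.19  1.94 -0.72  0.73 -0.22]
t 11.9333 nose [11.6  0.3 42.6] ypr [ 8.000e-02  3.501e+01 -1.000e-02] F [ 0.3  0.4 -2.3] op 0.551 63.0 q [-0.38  0.19  1.94 -0.72  0.73 -0.22]
t 11.9833 nose [11.7  0.3 42.6] ypr [ 9.000e-02  3.501e+01 -1.000e-02] F [-0.   0.5 -2.9] op 0.552 63.0 q [-0.38  0.19  1.94 -0.72  0.73 -0.22]
-> (11.5, 43, 35)
[[-0.014, 0.01, -0.006, 0.01, 0.002, 0.012]]
-> (11.5, 42, 10)
[[-0.21, 0.0, 0.21, 0.0, 0.36, 0.0], [-0.21, 0.0, 0.21, 0.0, 0.36, 0.0], [-0.21, 0.0, 0.21, 0.0, 0.36, 0.0], [-0.21, 0.0, 0.21, 0.0, 0.36, 0.0], [-0.21, 0.0, 0.21, 0.0, 0.36, 0.0], [-0.21, 0.0, 0.21, 0.0, 0.36, 0.0], [-0.21, 0.0, 0.21, 0.0, 0.36, 0.0], [-0.21, 0.0, 0.21, 0.0, 0.36, 0.0]]
[[-0.21, 0.0, 0.21, 0.0, 0.36, 0.0], [-0.21, 0.0, 0.21, 0.0, 0.36, 0.0], [-0.21, 0.0, 0.21, 0.0, 0.36, 0.0], [-0.21, 0.0, 0.21, 0.0, 0.36, 0.0]]
```

View pics/s2.png

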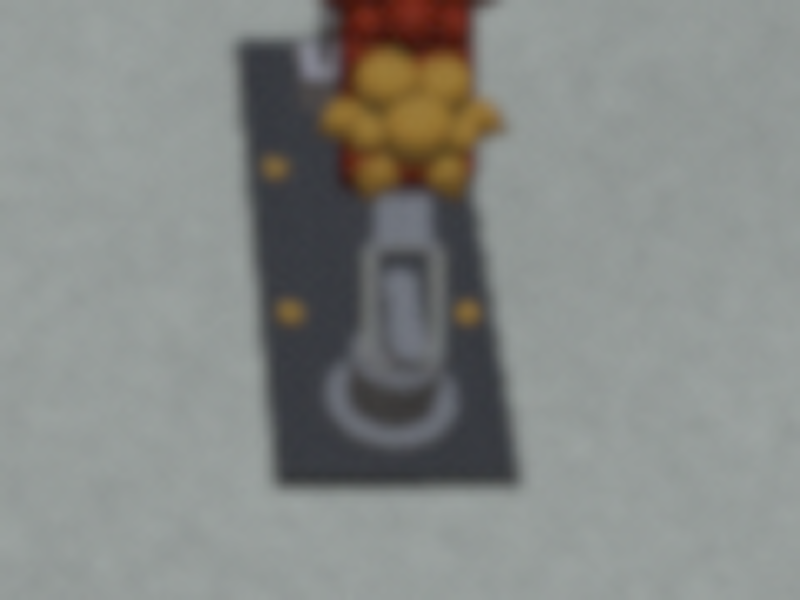

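The picture shows the head inside the eye opening, with the nose bar under the head's outer end near (400,370) and the inner bar above it near (405,250). Now rotate towards level about the nose bar.

```bash
sed -i 's/np.round(rows,2)/np.round(rows,3)/' h.py
python3 - <<'E'
from h import *
path([(11.7,42.6,35,.3),(11.5,42.5,20,0)],[1,7])
E
```

```text
-> (11.7, 42.6, 35, 0.3)
[[-0.001, -0.001, 0.003, 0.011, 0.003, 0.013]]
-> (11.5, 42.5, 20, 0)
[[-0.214, 0.001, 0.212, 0.0, 0.374, 0.0], [-0.214, 0.001, 0.212, 0.0, 0.374, 0.0], [-0.214, 0.001, 0.212, 0.0, 0.374, 0.0], [-0.214, 0.001, 0.212, 0.0, 0.374, 0.0], [-0.214, 0.001, 0.212, 0.0, 0.374, 0.0], [-0.214, 0.001, 0.212, 0.0, 0.374, 0.0], [-0.214, 0.001, 0.212, 0.0, 0.374, 0.0]]
```

Call:
{"op": "send_rows", "data": {
  "commands": [
    [[-0.214,0,0.212,0,0.374,0],[-0.214,0,0.212,0,0.374,0],[-0.214,0,0.212,0,0.374,0],[-0.214,0,0.212,0,0.374,0],[-0.214,0,0.212,0,0.374,0],[-0.214,0,0.212,0,0.374,0],[-0.214,0,0.212,0,0.374,0],[0,0,0,0,0,0]]
  ]
}}

```text
time_s: 12.7
eef_pos: [0.5305, -0.2037, 0.2628]
eef_rot: [0.141, 0.575, 0.8, -0.101]
wrist_force: [-0.8, 0.5, -3.3]
opening: 0.547
grasp_force: 62.9
```

Call:
{"op": "send_rows", "data": {
  "commands": [
    [[0,0,0,0,0,0],[0,0,0,0,0,0],[0,0,0,0,0,0]]
  ]
}}

```text
time_s: 12.95
eef_pos: [0.5301, -0.2019, 0.2631]
eef_rot: [0.141, 0.574, 0.8, -0.102]
wrist_force: [-0.7, -0.1, -3.1]
opening: 0.549
grasp_force: 62.9
```

Run:
```python
from h import *
for i in range(2): imaging.camera('wrist'); nose()
path([(11.5,42.5,20),(11.5,42.,10),(15.5,41.5,7.5),(21.5,41,6)],[1,7,4,5])
```

```text
t 13.0 nose [11.8  0.3 42.6] ypr [ 1.300e-01  2.005e+01 -1.000e-02] F [-0.5  0.3 -3.7] op 0.545 62.9 q [-0.51  0.29  1.82 -0.32  0.8  -0.64]
t 13.05 nose [11.8  0.2 42.7] ypr [ 1.300e-01  2.005e+01 -1.000e-02] F [-0.2 -0.3 -3.7] op 0.554 62.9 q [-0.51  0.29  1.82 -0.32  0.8  -0.64]
-> (11.5, 42.5, 20)
[[-0.012, 0.0, 0.014, 0.01, 0.008, 0.021]]
-> (11.5, 42.0, 10)
[[-0.142, 0.0, 0.142, 0.0, 0.249, 0.0], [-0.142, 0.0, 0.142, 0.0, 0.249, 0.0], [-0.142, 0.0, 0.142, 0.0, 0.249, 0.0], [-0.142, 0.0, 0.142, 0.0, 0.249, 0.0], [-0.142, 0.0, 0.142, 0.0, 0.249, 0.0], [-0.142, 0.0, 0.142, 0.0, 0.249, 0.0], [-0.142, 0.0, 0.142, 0.0, 0.249, 0.0]]
-> (15.5, 41.5, 7.5)
[[-0.029, 0.0, 0.059, 0.0, 0.109, 0.0], [-0.029, 0.0, 0.059, 0.0, 0.109, 0.0], [-0.029, 0.0, 0.06, 0.0, 0.109, 0.0], [-0.029, 0.0, 0.06, 0.0, 0.109, 0.0]]
-> (21.5, 41, 6)
[[0.01, 0.0, 0.027, 0.0, 0.052, 0.0], [0.01, 0.0, 0.027, 0.0, 0.052, 0.0], [0.01, 0.0, 0.028, 0.0, 0.052, 0.0], [0.01, 0.0, 0.028, 0.0, 0.052, 0.0], [0.01, 0.0, 0.028, 0.0, 0.052, 0.0]]
```

Tracking is good, and there's no contact so far.

Call:
{"op": "send_rows", "data": {
  "commands": [
    [[-0.012,0,0.014,0.01,0.008,0.02],[-0.142,0,0.142,0,0.249,0],[-0.142,0,0.142,0,0.249,0],[-0.142,0,0.142,0,0.249,0],[-0.142,0,0.142,0,0.249,0],[-0.142,0,0.142,0,0.249,0],[-0.142,0,0.142,0,0.249,0],[-0.142,0,0.142,0,0.249,0]]
  ]
}}

```text
time_s: 13.72
eef_pos: [0.5423, -0.238, 0.2421]
eef_rot: [0.07, 0.582, 0.809, -0.05]
wrist_force: [-1.1, 1.3, -2.9]
opening: 0.548
grasp_force: 63.0
```

Call:
{"op": "send_rows", "data": {
  "commands": [
    [[0,0,0,0,0,0],[0,0,0,0,0,0],[0,0,0,0,0,0],[0,0,0,0,0,0]]
  ]
}}

```text
time_s: 14.05
eef_pos: [0.542, -0.2375, 0.2422]
eef_rot: [0.071, 0.582, 0.809, -0.051]
wrist_force: [1.1, -0.0, -2.5]
opening: 0.55
grasp_force: 62.9
```

Run:
```python
from h import *
for i in range(2): imaging.camera('wrist'); nose()
path([(11.5,42.,10),(15.5,41.5,7.5),(21.5,41,6)],[1,4,6])
```

```text
t 14.1 nose [11.3  0.  42. ] ypr [-0.02 10.01 -0.  ] F [ 0.7  0.4 -2.4] op 0.547 62.9 q [-0.59  0.38  1.72 -0.14  0.91 -0.83]
t 14.15 nose [11.2  0.  42. ] ypr [-0.02 10.01 -0.  ] F [-0.   0.4 -2.9] op 0.546 62.9 q [-0.59  0.38  1.72 -0.14  0.91 -0.83]
-> (11.5, 42.0, 10)
[[0.008, 0.003, 0.0, 0.0, 0.001, -0.003]]
-> (15.5, 41.5, 7.5)
[[-0.029, 0.0, 0.059, 0.0, 0.109, 0.0], [-0.029, 0.0, 0.059, 0.0, 0.109, 0.0], [-0.029, 0.0, 0.06, 0.0, 0.109, 0.0], [-0.029, 0.0, 0.06, 0.0, 0.109, 0.0]]
-> (21.5, 41, 6)
[[0.008, 0.0, 0.023, 0.0, 0.044, 0.0], [0.008, 0.0, 0.023, 0.0, 0.044, 0.0], [0.008, 0.0, 0.023, 0.0, 0.044, 0.0], [0.008, 0.0, 0.023, 0.0, 0.044, 0.0], [0.008, 0.0, 0.023, 0.0, 0.044, 0.0], [0.008, 0.0, 0.023, 0.0, 0.044, 0.0]]
```

Call:
{"op": "send_rows", "data": {
  "commands": [
    [[0.008,0,0,0,0,0],[-0.029,0,0.059,0,0.109,0],[-0.029,0,0.059,0,0.109,0],[-0.029,0,0.06,0,0.109,0],[-0.029,0,0.06,0,0.109,0],[0,0,0,0,0,0],[0,0,0,0,0,0]]
  ]
}}

```text
time_s: 14.73
eef_pos: [0.5434, -0.2421, 0.2354]
eef_rot: [0.053, 0.583, 0.81, -0.038]
wrist_force: [-0.5, -0.1, -3.4]
opening: 0.547
grasp_force: 63.0
```

Call:
{"op": "send_rows", "data": {
  "commands": [
    [[0.008,0,0.023,0,0.044,0],[0.008,0,0.023,0,0.044,0],[0.008,0,0.023,0,0.044,0],[0.008,0,0.023,0,0.044,0],[0.008,0,0.023,0,0.044,0],[0.008,0,0.023,0,0.044,0],[0,0,0,0,0,0],[0,0,0,0,0,0]]
  ]
}}

```text
time_s: 15.4
eef_pos: [0.5431, -0.241, 0.2313]
eef_rot: [0.042, 0.584, 0.81, -0.03]
wrist_force: [-0.3, 0.3, -3.1]
opening: 0.548
grasp_force: 63.0
```

Call:
{"op": "send_rows", "data": {
  "commands": [
    [[0,0,0,0,0,0],[0,0,0,0,0,0]]
  ]
}}

```text
time_s: 15.57
eef_pos: [0.5432, -0.241, 0.2314]
eef_rot: [0.042, 0.584, 0.81, -0.03]
wrist_force: [-0.3, -0.7, -2.5]
opening: 0.552
grasp_force: 63.0
```

Run:
```python
from h import *
for i in range(2): p=imaging.camera('wrist'); nose()
path([(21.5,41,6),(21.5,39.3,4),(21.5,39,0)],[1,4,8])
a=imaging.camera('side'); x,y=proj(a,SO+castR(YS).apply([[.085,0,.06]]))[0].astype(int)
c=a['image'][y-60:y+40,x-60:x+60]
cv2.imwrite('pics/s3.png',np.hstack([cv2.resize(c,(400,333),interpolation=cv2.INTER_CUBIC),cv2.resize(p['image'],(400,333))]))
```

```text
t 15.6167 nose [21.3  0.  40.9] ypr [-0.04  5.98 -0.  ] F [-0.3 -0.  -3.3] op 0.547 63.0 q [-0.6   0.41  1.7  -0.08  0.95 -0.88]
t 15.6667 nose [21.3  0.1 40.9] ypr [-0.04  5.98 -0.  ] F [ 1.3  0.8 -2.7] op 0.549 63.0 q [-0.6   0.41  1.7  -0.08  0.95 -0.88]
-> (21.5, 41, 6)
[[0.009, 0.006, -0.005, 0.0, -0.003, -0.007]]
-> (21.5, 39.3, 4)
[[-0.049, 0.0, 0.063, 0.0, 0.087, 0.0], [-0.049, 0.0, 0.063, 0.0, 0.087, 0.0], [-0.049, 0.0, 0.063, 0.0, 0.087, 0.0], [-0.049, 0.0, 0.063, 0.0, 0.087, 0.0]]
-> (21.5, 39, 0)
[[-0.05, 0.0, 0.05, 0.0, 0.087, 0.0], [-0.05, 0.0, 0.05, 0.0, 0.087, 0.0], [-0.05, 0.0, 0.05, 0.0, 0.087, 0.0], [-0.05, 0.0, 0.05, 0.0, 0.087, 0.0], [-0.05, 0.0, 0.05, 0.0, 0.087, 0.0], [-0.05, 0.0, 0.05, 0.0, 0.087, 0.0], [-0.05, 0.0, 0.05, 0.0, 0.087, 0.0], [-0.05, 0.0, 0.05, 0.0, 0.087, 0.0]]
```

View pics/s3.png

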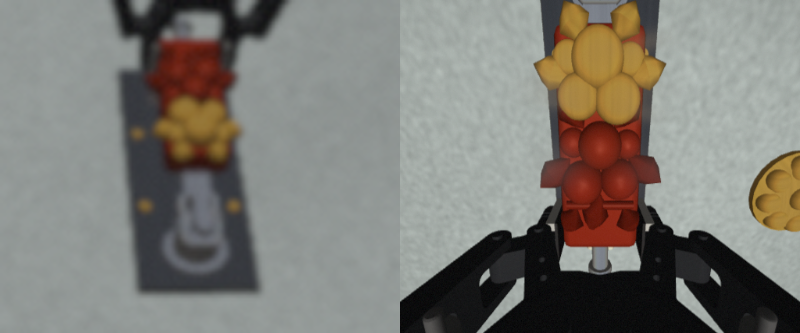

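The side view shows the eye under the head around (198,215), with no end on top. The spigot sits over the catch, visible at (600,258) in the wrist view. Next I lower to the rollers and press.

Call:
{"op": "send_rows", "data": {
  "commands": [
    [[-0.045,0,0.06,0,0.087,0],[-0.045,0,0.06,0,0.087,0],[-0.045,0,0.06,0,0.087,0],[-0.045,0,0.06,0,0.087,0],[0,0,0,0,0,0]]
  ]
}}

```text
time_s: 16.13
eef_pos: [0.5451, -0.2471, 0.2242]
eef_rot: [0.028, 0.584, 0.811, -0.02]
wrist_force: [0.7, -0.2, -1.5]
opening: 0.55
grasp_force: 63.0
```

Call:
{"op": "send_rows", "data": {
  "commands": [
    [[-0.05,0,0.05,0,0.087,0],[-0.05,0,0.05,0,0.087,0],[-0.05,0,0.05,0,0.087,0],[-0.05,0,0.05,0,0.087,0],[0,0,0,0,0,0],[0,0,0,0,0,0]]
  ]
}}

```text
time_s: 16.63
eef_pos: [0.5478, -0.2538, 0.2205]
eef_rot: [0.016, 0.584, 0.811, -0.01]
wrist_force: [-0.8, -1.9, 5.7]
opening: 0.549
grasp_force: 64.0
```

Run:
```python
from h import *
for i in range(2): p=imaging.camera('wrist'); nose()
path([(21.5,39.3,2),(21.5,39,-.5)],[1,6])
```

```text
t 16.6833 nose [20.1 -0.5 40.3] ypr [-0.04  2.17 -0.09] F [-0.7 -0.6  5.5] op 0.548 64.0 q [-0.63  0.46  1.66 -0.02  0.99 -0.93]
t 16.7333 nose [20.1 -0.5 40.3] ypr [-0.04  2.17 -0.09] F [-0.9 -1.9  4.4] op 0.55 64.0 q [-0.63  0.46  1.66 -0.02  0.99 -0.93]
-> (21.5, 39.3, 2)
[[0.031, -0.005, 0.047, 0.015, 0.03, -0.007]]
-> (21.5, 39, -0.5)
[[-0.042, 0.0, 0.042, 0.0, 0.073, 0.0], [-0.042, 0.0, 0.042, 0.0, 0.073, 0.0], [-0.042, 0.0, 0.042, 0.0, 0.073, 0.0], [-0.042, 0.0, 0.042, 0.0, 0.073, 0.0], [-0.042, 0.0, 0.042, 0.0, 0.073, 0.0], [-0.042, 0.0, 0.042, 0.0, 0.073, 0.0]]
```

Call:
{"op": "send_rows", "data": {
  "commands": [
    [[-0.02,0,0.05,0,0.073,0],[-0.03,0,0.05,0,0.073,0],[-0.04,0,0.05,0,0.073,0],[-0.04,0,0.05,0,0.073,0],[-0.04,0,0.05,0,0.073,0],[0,0,0,0,0,0],[0,0,0,0,0,0]]
  ]
}}

```text
time_s: 17.32
eef_pos: [0.549, -0.2577, 0.2124]
eef_rot: [-0.001, 0.584, 0.812, 0.001]
wrist_force: [-1.6, 1.8, 6.9]
opening: 0.553
grasp_force: 64.4
```

Run:
```python
from h import *
p=imaging.camera('wrist'); nose()
s=status.get_obs();q=s['eef_rot'];Q=R.from_quat([q[1],q[2],q[3],q[0]])
w=pts(p); l=castR(YS).inv().apply(w-SO)*1e3
hsv=cv2.cvtColor(p['image'],cv2.COLOR_BGR2HSV)[p['depth']>0]
red=(hsv[:,1]>150)&((hsv[:,0]<12)|(hsv[:,0]>170))
f=red&(l[:,0]>-72)&(l[:,0]<-50)&(abs(l[:,1])<18)&(l[:,2]>55); print('tail flat z (home 66)',np.median(l[f],0),np.polyfit(l[f][:,0],l[f][:,2],1),l[f][:,0].min())
f=(l[:,0]>52)&(l[:,0]<62)&(abs(l[:,1])<7)&(l[:,2]>25);print('strap (40)',np.median(l[f],0) if f.sum() else 0)
f=(l[:,0]>-95)&(l[:,0]<-74)&(abs(l[:,1])<3);print('spigot top (51)',np.median(l[f],0),l[f].max(0))
```

```text
t 17.3667 nose [23.  -0.2 38.6] ypr [-0.03 -0.13 -0.01] F [-1.7  1.5  7.3] op 0.552 64.4 q [-0.63  0.48  1.64  0.    1.02 -0.96]
tail flat z (home 66) [-59.77263175  -0.40840739  65.49748206] [ 0.22705096 79.71227107] -70.32691842855031
strap (40) [ 5.76487106e+01 -4.93485773e-02  3.96746429e+01]
spigot top (51) [-86.96304997   0.14522943  50.10323875] [-79.10876722   2.99497066  51.545347  ]
```

The spigot top is at about 51 mm, the tail flat at about 66 mm and the pitch about 0, so the spigot looks fully home. The casting sits about 1.5 mm towards the stud, so I'll slide it back, press a little more, then release.

Call:
{"op": "send_rows", "data": {
  "commands": [
    [[-0.025,0,0.02,0,0,0],[-0.025,0,0.02,0,0,0],[0,0,0,0,0,0],[0,0,0,0,0,0],[0,0,0,0,0,0]]
  ]
}}

```text
time_s: 17.78
eef_pos: [0.5493, -0.2581, 0.2122]
eef_rot: [-0.002, 0.584, 0.812, 0.001]
wrist_force: [-6.6, 7.5, 19.4]
opening: 0.549
grasp_force: 65.9
```

```bash
cat > m.py <<'E'
from h import *
p=imaging.camera('wrist'); nose()
w=pts(p); l=castR(YS).inv().apply(w-SO)*1e3
hsv=cv2.cvtColor(p['image'],cv2.COLOR_BGR2HSV)[p['depth']>0]
red=(hsv[:,1]>150)&((hsv[:,0]<12)|(hsv[:,0]>170))
f=red&(l[:,0]>-76)&(l[:,0]<-55)&(abs(l[:,1])<18)&(l[:,2]>60); print('tail flat z (home 66)',np.median(l[f],0),l[f][:,0].min())
f=(l[:,0]>52)&(l[:,0]<62)&(abs(l[:,1])<7)&(l[:,2]>25);print('strap (40)',np.median(l[f],0) if f.sum() else 0)
f=(l[:,0]>-95)&(l[:,0]<-74)&(abs(l[:,1])<3)&(l[:,2]<60);print('spigot top (51)',np.median(l[f],0),np.percentile(l[f][:,2],95))
f=(l[:,0]>90)&(l[:,0]<125)&(abs(l[:,1])<20)&(l[:,2]>38)&(l[:,2]<47);print('eye outer (109.5)',f.sum(),l[f].max(0) if f.sum() else 0)
E
python3 m.py
```

```text
t 17.8333 nose [23.  -0.1 38.9] ypr [-0.01 -0.27  0.03] F [-7.4  7.8 18.8] op 0.549 65.9 q [-0.64  0.48  1.64  0.    1.02 -0.96]
tail flat z (home 66) [-62.45852409  -0.45185313  65.2016129 ] -70.75565780112741
strap (40) [ 5.77572944e+01 -3.39414818e-02  3.96212335e+01]
spigot top (51) [-87.00592827   0.10805503  49.9911049 ] 51.027463992163426
eye outer (109.5) 0 0
```

Call:
{"op": "send_rows", "data": {
  "commands": [
    [[0,0,0,0,0,0],[0,0,0,0,0,0],[0,0,0,0,0,0],[0,0,0,0,0,0],[0,0,0,0,0,0],[0,0,0,0,0,0]]
  ],
  "jaw": 1
}}

```text
time_s: 18.33
eef_pos: [0.5491, -0.2591, 0.21]
eef_rot: [-0.001, 0.584, 0.811, 0.001]
wrist_force: [0.6, -0.3, 0.2]
opening: 0.998
grasp_force: 0.0
```

Call:
{"op": "send_rows", "data": {
  "commands": [
    [[0,0,-0.3,0,0,0],[0,0,-0.7,0,0,0],[0,0,-0.9,0,0,0],[0,0,-0.9,0,0,0],[0,0,-0.9,0,0,0],[0,0,-0.9,0,0,0],[0,0,-0.5,0,0,0],[0,0,0,0,0,0]]
  ]
}}

```text
time_s: 19.0
eef_pos: [0.5503, -0.26, 0.369]
eef_rot: [0.004, 0.584, 0.812, 0.0]
wrist_force: [0.6, -0.5, 0.6]
opening: 0.999
grasp_force: 0.0
```

Call:
{"op": "send_rows", "data": {
  "commands": [
    [[0,0,0,0,0,0],[0,0,0,0,0,0]]
  ]
}}

```text
time_s: 19.17
eef_pos: [0.5489, -0.2591, 0.3625]
eef_rot: [-0.001, 0.584, 0.812, 0.001]
wrist_force: [-0.2, 0.2, -1.4]
opening: 1.001
grasp_force: 0.0
```

```bash
python3 m.py
python3 - <<'E'
from h import *
p=imaging.camera('wrist'); cv2.imwrite('pics/w4.png',p['image'])
a=imaging.camera('top')
for n in['size_jar','rosette','gilding_brush']: 
    for r in models.regions_of(a,n)[:1]: print(n,np.round(r['centre']))
E
```

```text
t 19.2167 nose [ 22.1   0.7 188.4] ypr [-0.04 -0.23  0.09] F [-0.8  0.6 -0.8] op 0.995 0.0 q [-0.64  0.29  1.56  0.    1.29 -0.96]
tail flat z (home 66) [-61.02714291  -5.06406955  65.54273726] -68.77010735784773
strap (40) [5.70736929e+01 4.18324139e-02 3.95652479e+01]
spigot top (51) [-84.5704775    0.14543126  50.35153317] 51.06054245187416
eye outer (109.5) 288 [109.26902694  14.80200855  43.45931925]
size_jar [275. 165.]
rosette [348. 133.]
gilding_brush [212. 150.]
```

View pics/w4.png

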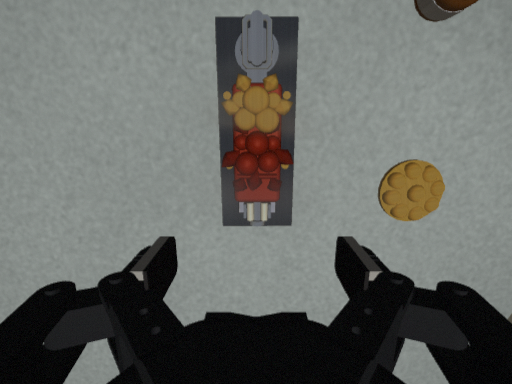

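The final view shows the casting level on the stand, with the head over both ends of the eye near (257,35). The spigot is between the rollers at (257,212), and its top is at 51 mm, which is home. The fingers are clear.

```bash
python3 -c "
from bench import ctrl
print(ctrl.hand_in())"
```

```text
the job is handed in; nothing more can be done
None
```

The casting is mounted on the stand: it is level, both ends of the eye are under the T-head, the spigot is home between the rollers, the gripper has let go and is clear, and the job is handed in at about 19 s; no verdict came back.

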